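# Set out the carving machine's cutter heads on their pads

### The arm

A 6-joint arm with a two-finger parallel gripper is mounted at the origin on the work surface. World frame = base frame: x ahead of the robot, y to its left, z up, the work surface at z = 0. Lengths are in mm, angles in rad, forces in N, time in s.
With the tool pointing down it reaches from about 300 to 875 mm from the base axis. Payload 6.4 kg.
Tool frame: the origin (TCP) lies at the very end of the fingers, on their centre line; the grasp point (between the pads) lies 19 mm behind it; z points along the fingers, y is the line along which they close (so a half turn about z gives the same grasp; the last joint's range is limited). The gripper opens to 85 mm and grips with 20 to 120 N. Pads are 22 mm wide; open, the fingers measure 114 mm over their backs; the gripper's body (76 mm by 85 mm) begins 54 mm behind the grasp point. The pads swing forward as they close: fully open they stand 13 mm farther back than shut.
Start: joints at [1.132, 0.181, 1.607, -0, 1.354, -0.206], TCP at [132.641, 559.506, 207.688] pointing down, gripper open.
Joint ranges: [-2.99, 2.99], [-0.89, 2.07], [0.3, 2.58], [-1.14, 4.28], [0, 2.63], [-3.12, 3.12]. Speed limits (rad/s): [2.57, 2.57, 3.01, 3.14, 3.14, 3.14].

### API

Orientations are given as a unit quaternion [w, x, y, z].
In Python, from cell import env, claw, optics, job, readout gives the robot as it stands. Calls block until the motion is done:
- env.movep(position, orientation): joint-space move of the TCP to a pose.
- env.move_l(position, vel=150, rotation=None, until_force=None): straight line of the TCP; rotation=None keeps the orientation; vel is the mean speed in mm/s. With until_force (N) it stops when the force on the tool has changed by that much, and returns True; else False.
- env.move_j(angles): joint-space move.
- claw.command_gripper(opening, squeeze=None): opening from 0.0 (shut) to 1.0 (fully open); squeeze is the grip in N (None keeps the last); returns when the fingers have stopped.
- env.sleep(seconds).
- env.inverse_kinematics(position, orientation): joint angles nearest the present ones, or None.
- optics.camera(name): name is "scene" or "side" or "wrist"; returns a dict with "img" (384x512x3 uint8, blue, green, red), "depth" (384x512 float32, mm along the optical axis (not along the pixel's ray), 0 where there is no reading), "camera_matrix" (3x3 intrinsics, pixels), "dist" ([k1, k2, p1, p2, k3] as OpenCV has them; the pictures are not rectified), "world_from_camera" (4x4, takes a point from camera to world coordinates); the wrist camera has in their place "hand_eye" (4x4, takes a point from camera to tool coordinates, whose origin is the TCP and whose axes are the flange's). Camera axes: x right, y up, looking along -z (the intrinsics and any distortion apply to the point x, -y, -z); pixel columns grow to the right and rows downward; lengths in mm; the calibration is good to about 2 mm. A picture is of the moment at which its call begins: read the wrist's pose just before it.
A pose or a line that the arm cannot do raises env.IKError and nothing moves.
- job.finish_job(): hands the job in; it is judged then, once.
Readings, each from a call of its own:
- readout.read_time_s(): time.
- readout.read_joint_pos(): joint angles.
- readout.read_qvel(): joint speeds.
- readout.read_tau(): joint torques, N m.
- readout.read_tcp_pos(): TCP position.
- readout.read_ee_rot(): TCP orientation.
- readout.read_force(): force on the tool from outside, world axes, zero at the start.
- readout.read_moment(): the same for the moment, N m.
- readout.read_opening(): opening from 0.0 (shut) to 1.0 (fully open).
- readout.read_grasp_force(): force on a finger pad.
Only numpy, scipy, OpenCV 4.12 (cv2) and the standard library are available. Lean on these libraries where they do the work, as an engineer would, in place of code of your own. Each camera call takes 0.05 s, during which the arm holds its last target. There are 200 camera calls.

### The job

Pull the four cutter heads one by one out of the sprung clip strip and stand each upright in the middle of the wooden pad whose dark outline has the shape of its head, turned so that the head lines up with the outline. Set them down rather than dropping them, and keep clear of the freshly painted yellow clog.

Things in the scene. Friction and masses are not known exactly. Their poses are not given: they have to be found in the camera images.
- cutter_round: Loose metal cutter, 54 mm tall, 0.2 kg; its head from above: a round disc 46 mm in diameter. A round 40 mm foot with a sloping shoulder to 14 mm up, a neck, then the straight-sided head 20 to 54 mm up: grip there. Origin: centre of the underside, z up. Starts upright in a clip, underside 8 mm above the table, its x across the strip within 6 degrees.
- cutter_square: Loose metal cutter, 54 mm tall, 0.2 kg; its head from above: a square block 34 x 34 mm, sides along the body's x and y. A round 40 mm foot with a sloping shoulder to 14 mm up, a neck, then the straight-sided head 20 to 54 mm up: grip there. Origin: centre of the underside, z up. Starts upright in a clip, underside 8 mm above the table, its x across the strip within 6 degrees.
- cutter_bar: Loose metal cutter, 54 mm tall, 0.2 kg; its head from above: a narrow straight bar, 16 mm (body x) by 60 mm (body y). A round 40 mm foot with a sloping shoulder to 14 mm up, a neck, then the straight-sided head 20 to 54 mm up: grip there. Origin: centre of the underside, z up. Starts upright in a clip, underside 8 mm above the table, its x across the strip within 6 degrees.
- cutter_cross: Loose metal cutter, 54 mm tall, 0.2 kg; its head from above: a cross, 48 mm tip to tip along x and along y, arms 15 mm wide. A round 40 mm foot with a sloping shoulder to 14 mm up, a neck, then the straight-sided head 20 to 54 mm up: grip there. Origin: centre of the underside, z up. Starts upright in a clip, underside 8 mm above the table, its x across the strip within 6 degrees.
- pad_round: fixed square plywood pad, 76 x 76 mm, 12 mm thick; inlaid flush in the middle of its top, in black, is a disc 48 mm in diameter. Origin: centre of its underside, so the cutter's underside rests 12 mm above it; z up.
- pad_square: fixed square plywood pad, 76 x 76 mm, 12 mm thick; inlaid flush in the middle of its top, in black, is a square 36 x 36 mm, sides along the pad's x and y. Origin: centre of its underside, so the cutter's underside rests 12 mm above it; z up.
- pad_bar: fixed square plywood pad, 76 x 76 mm, 12 mm thick; inlaid flush in the middle of its top, in black, is a narrow bar, 18 mm (pad x) by 62 mm (pad y). Origin: centre of its underside, so the cutter's underside rests 12 mm above it; z up.
- pad_cross: fixed square plywood pad, 76 x 76 mm, 12 mm thick; inlaid flush in the middle of its top, in black, is a four-armed cross, 50 mm tip to tip along pad x and pad y, arms 17 mm wide. Origin: centre of its underside, so the cutter's underside rests 12 mm above it; z up.
- clip_strip: Fixed green strip, 90 (x) by 300 mm (y), base 8 mm thick; origin under its centre, on the table. Four clips along y, 72 mm apart: pairs of sprung bars at the foot's +x and -x sides, holding down its shoulder. Nothing on it is over 24 mm above the table but the cutters. A straight upward pull of about 5 to 20 N frees a foot within 15 mm; grip firmly (60 N).
- painted_clog: freshly painted yellow child's wooden shoe standing loose among the pads, about 130 mm long (its x, toe to +x), 51 mm wide, 52 mm high, 0.12 kg. Origin: under its middle, on the table. Not to be touched.
There are look-alikes about, which are no part of the job. Leave any purple or red look-alike of the cutter_square alone.

How it is judged (in metres and radians):
At the end, for the whole second after the job is handed in: Each cutter stands released, at rest and upright (0.1 rad) on the pad with its head's outline, centred within 10 mm, foot flat on it; bar, square and cross turned within 0.3 rad of the outline (half turns alike, quarter turns for square and cross). The clog is within 12 mm of its start (horizontal distance between cutter_round and pad_round below 0.01 m and z of cutter_round in the frame of pad_round between 0.009 and 0.015 m and angle between each of cutter_round, cutter_square, cutter_bar, cutter_cross's own z axis and vertical below 0.1 rad and linear speed of each of cutter_round, cutter_square, cutter_bar, cutter_cross below 0.02 m/s and horizontal distance between cutter_square and pad_square below 0.01 m and z of cutter_square in the frame of pad_square between 0.009 and 0.015 m and (angle between the x axis of cutter_square and the x axis of pad_square, either way round below 0.3 rad or angle between the x axis of cutter_square and the y axis of pad_square, either way round below 0.3 rad) and horizontal distance between cutter_bar and pad_bar below 0.01 m and z of cutter_bar in the frame of pad_bar between 0.009 and 0.015 m and angle between the y axis of cutter_bar and the y axis of pad_bar, either way round below 0.3 rad and horizontal distance between cutter_cross and pad_cross below 0.01 m and z of cutter_cross in the frame of pad_cross between 0.009 and 0.015 m and (angle between the x axis of cutter_cross and the x axis of pad_cross, either way round below 0.3 rad or angle between the x axis of cutter_cross and the y axis of pad_cross, either way round below 0.3 rad) and distance of painted_clog from where it was at the start of the episode below 0.012 m); the robot touches nothing.
It fails at once if the freshly painted clog is touched by the robot or a cutter, or shifted (distance of painted_clog from where it was at the start of the episode above 0.012 m or contact force between any of the arm, the fingers, cutter_round, cutter_square, cutter_bar, cutter_cross and painted_clog above 0.5 N).
It fails at once if the round cutter is dropped (falls freely by more than about 25 mm) (linear speed of cutter_round above 0.7 m/s and contact force between the fingers and cutter_round below 0.05 N).
It fails at once if the square cutter is dropped (falls freely by more than about 25 mm) (linear speed of cutter_square above 0.7 m/s and contact force between the fingers and cutter_square below 0.05 N).
It fails at once if the bar cutter is dropped (falls freely by more than about 25 mm) (linear speed of cutter_bar above 0.7 m/s and contact force between the fingers and cutter_bar below 0.05 N).
It fails at once if the cross cutter is dropped (falls freely by more than about 25 mm) (linear speed of cutter_cross above 0.7 m/s and contact force between the fingers and cutter_cross below 0.05 N).
It also fails if it takes over 109 s, if anything falls off the work surface, if the arm or the gripper's body presses on something with over 40 N, if the wrist force passes 120 N, or if a joint passes its speed limit or range.

## Working session

There is one attempt and no reset: what is moved stays moved. The work goes in short steps, each a Python script; the robot and the scene stay as the last script left them, time stands still between calls to the robot, and variables do not carry over. Pictures are saved under pics/ and viewed, at most 14 in all, crops included, and the job is handed in when it is done.

```bash
mkdir -p pics; ls; python3 - <<'E'
from cell import env, claw, optics, job, readout
import cv2, numpy as np, pickle
d={}
for n in ["scene","side","wrist"]:
    c=optics.camera(n); d[n]=c
    cv2.imwrite(f"pics/{n}0.png",c["img"])
    print(n,c["camera_matrix"].tolist(),c["dist"],np.round(np.array(c.get("world_from_camera",c.get("hand_eye"))),3).tolist())
pickle.dump(d,open("d0.pkl","wb"))
print(readout.read_ee_rot(),readout.read_time_s())
E
```

```text
pics
scene [[452.7144976128929, 0.0, 248.69598100940425], [0.0, 452.7144976128929, 188.58668309812674], [0.0, 0.0, 1.0]] [-0.08680892  0.          0.          0.          0.        ] [[0.384, -0.722, 0.575, 1051.091], [0.923, 0.312, -0.226, -207.983], [-0.016, 0.617, 0.787, 813.726], [0.0, 0.0, 0.0, 1.0]]
side [[405.90224753151085, 0.0, 256.41211582489217], [0.0, 405.90224753151085, 188.6541262624563], [0.0, 0.0, 1.0]] [-0.14657533  0.          0.          0.          0.        ] [[0.827, 0.301, -0.474, 74.157], [-0.561, 0.413, -0.718, -614.903], [-0.02, 0.86, 0.51, 506.193], [0.0, 0.0, 0.0, 1.0]]
wrist [[305.30452096980497, 0.0, 250.1412224936467], [0.0, 305.30452096980497, 191.99720144447647], [0.0, 0.0, 1.0]] [-0.0274504  0.         0.         0.         0.       ] [[0.0, 0.966, 0.259, 65.859], [1.0, -0.0, 0.001, -0.097], [0.001, 0.259, -0.966, -165.008], [0.0, 0.0, 0.0, 1.0]]
[-2.24615973e-04  1.16133546e-01  9.93233362e-01 -6.60979089e-04] 0.15
```

View pics/scene0.png

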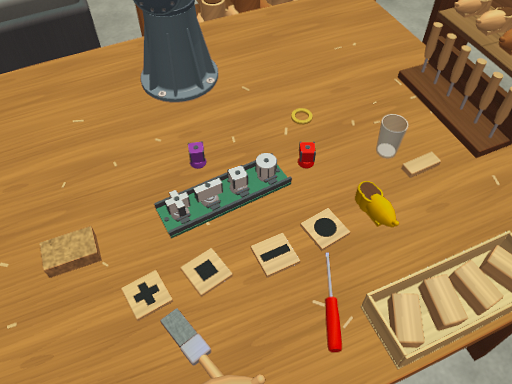

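View pics/side0.png

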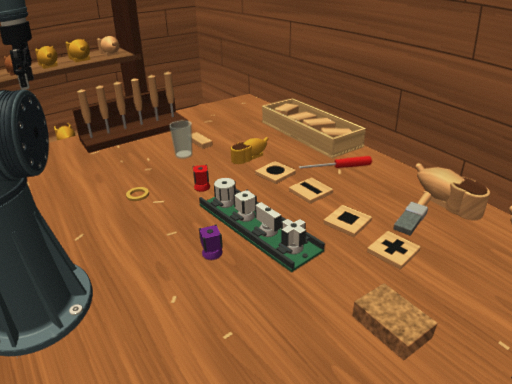

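The scene picture shows the strip with, from left to right, cross (177,205), bar (208,190), square (238,178) and round (265,165). The pads are cross (147,293), square (206,270), bar (275,254) and round (325,228), and the clog is at (378,205). Possible mix-ups: the purple block (197,155) and red block (307,155), both look-alikes of the grey square cutter at (238,178), which is the one clipped in the strip.

```bash
cat > h.py <<'E'
import cv2, numpy as np, pickle
from scipy.spatial.transform import Rotation as R
def rot(q): return R.from_quat([q[1],q[2],q[3],q[0]]).as_matrix()
def down(yaw):
    """tool z down, tool y (closing axis) at angle yaw in world"""
    y=np.array([np.cos(yaw),np.sin(yaw),0]); z=np.array([0,0,-1.]); x=np.cross(y,z)
    q=R.from_matrix(np.c_[x,y,z]).as_quat(); return [q[3],q[0],q[1],q[2]]
def ray(c,px,T):
    u=cv2.undistortPoints(np.array(px,float).reshape(-1,1,2),c["camera_matrix"],c["dist"]).reshape(-1,2)
    d=np.c_[u[:,0],-u[:,1],-np.ones(len(u))]
    return T[:3,3], d@T[:3,:3].T
def onplane(c,px,T,z):
    o,d=ray(c,px,T); return o+d*((z-o[2])/d[:,2])[:,None]
def cloud(c,T):
    h,w=c["depth"].shape; g=np.stack(np.meshgrid(np.arange(w),np.arange(h)),-1).reshape(-1,2)
    o,d=ray(c,g,T); p=o+d*c["depth"].reshape(-1,1); return p.reshape(h,w,3)
E
python3 - <<'E'
from h import *
d=pickle.load(open("d0.pkl","rb")); c=d["scene"]; T=np.array(c["world_from_camera"])
for z,P in [(62,[(177,199),(208,186),(238,172),(265,159)]),(12,[(147,293),(206,270),(275,254),(325,228)]),(30,[(378,205),(363,188),(392,222)]),(50,[(197,148),(307,148)])]:
    print(z,np.round(onplane(c,P,T,z)[:,:2]).tolist())
w=cloud(c,T); print([np.round(w[v,u]).tolist() for u,v in [(177,199),(238,172),(147,293),(378,205)]])
# clog extent
h=cv2.cvtColor(c["img"],cv2.COLOR_BGR2HSV); m=(h[...,0]>22)&(h[...,0]<32)&(h[...,1]>200)&(h[...,2]>100); m[:175]=0;m[235:]=0;m[:,:345]=0;m[:,405:]=0
p=w[m]; print(m.sum(),p.min(0),p.max(0))
E
```

```text
62 [[468.0, -140.0], [461.0, -69.0], [450.0, 4.0], [439.0, 73.0]]
12 [[624.0, -257.0], [621.0, -135.0], [642.0, 6.0], [626.0, 129.0]]
30 [[629.0, 254.0], [577.0, 249.0], [678.0, 257.0]]
50 [[335.0, -53.0], [436.0, 180.0]]
[[467.0, -140.0, 61.0], [451.0, 3.0, 63.0], [625.0, -257.0, 13.0], [640.0, 243.0, 49.0]]
451 [ 541.35601621 -207.98308984   -3.29466812] [1051.09107086  302.25179121  813.72599937]
```

```bash
python3 - <<'E'
from cell import env, claw, optics, job, readout
from h import *
d={}
q=down(np.pi/2)
for n,p in [("strip",[410,-35,200]),("pads",[590,-64,260])]:
    env.movep(p,q)
    T=np.eye(4); T[:3,:3]=rot(readout.read_ee_rot()); T[:3,3]=readout.read_tcp_pos()
    c=optics.camera("wrist"); c["T"]=T@np.array(c["hand_eye"]); d[n]=c
    cv2.imwrite(f"pics/w_{n}.png",c["img"])
pickle.dump(d,open("d1.pkl","wb")); print(readout.read_time_s(),readout.read_joint_pos())
E
```

```text
3.375 [-3.07518509e-01  1.81869958e-01  1.50129281e+00 -9.20633763e-05
  1.46046426e+00 -1.87882929e+00]
```

View pics/w_strip.png

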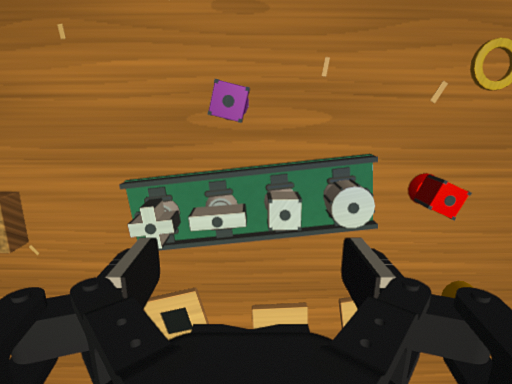

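View pics/w_pads.png

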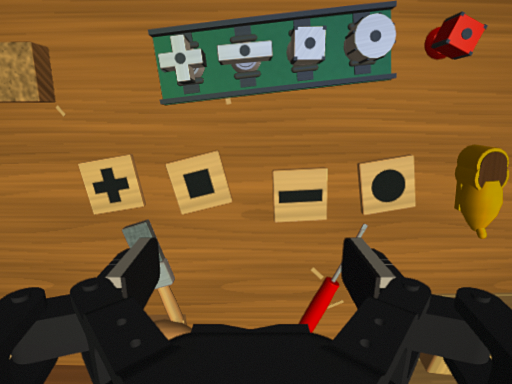

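The wrist pictures agree with the scene view. Cutter tops in the strip picture are cross (151,229), bar (217,216), square (285,213) and round (352,205). Inlays in the pads picture are cross (111,184), square (199,183), bar (300,196) and round (388,185). The clog is at (481,190), and the purple and red blocks are outside the strip.

```bash
cat > meas.py <<'E'
from h import *
N=["cross","bar","square","round"]
def fit(m,c,z,name):
    """mask -> (centre xy, angle rad of body x, dims) on plane z"""
    cn=max(cv2.findContours(m.astype(np.uint8),cv2.RETR_EXTERNAL,cv2.CHAIN_APPROX_NONE)[0],key=cv2.contourArea)
    p=onplane(c,cn.reshape(-1,2),c["T"],z)[:,:2].astype(np.float32)
    M=cv2.moments(p.reshape(-1,1,2)); ctr=np.array([M["m10"],M["m01"]])/M["m00"]
    if name=="cross": # arms: maximise 4-fold fit of far points
        v=p-ctr; th=np.arctan2(v[:,1],v[:,0]); r=np.hypot(*v.T)
        a=np.angle(np.sum(r**4*np.exp(4j*th)))/4; return ctr,a,(2*r.max(),2*r.max())
    (cx,cy),(w,h),a=cv2.minAreaRect(p); a=np.radians(a)
    if w>h: a+=np.pi/2; w,h=h,w   # x = short side
    if name!="bar": a=(a+np.pi/4)%(np.pi/2)-np.pi/4
    else: a=(a+np.pi/2)%np.pi-np.pi/2
    return (np.array([cx,cy]) if name!="round" else ctr),a,(w,h)
def comp(m,seed):
    m=m.astype(np.uint8); n,l,s,_=cv2.connectedComponentsWithStats(m,connectivity=4)
    y,x=seed[1],seed[0]; k=np.bincount(l[y-6:y+7,x-6:x+7].ravel(),minlength=n); k[0]=0
    return l==k.argmax()
E
python3 - <<'E'
from meas import *
d=pickle.load(open("d1.pkl","rb"))
for pic,zc,zs in [("strip",[(151,229),(217,216),(285,213),(352,205)],62),("pads",[(181,58),(246,50),(310,43),(376,36)],62),("pads",[(111,184),(300,196),(199,183),(388,185)],12)]:
    c=d[pic]; g=cv2.cvtColor(c["img"],cv2.COLOR_BGR2GRAY); w=cloud(c,c["T"]); s=c["img"].max(2).astype(int)-c["img"].min(2)
    for n,px in zip(N,zc):
        m=(g<60) if zs==12 else ((g>140)&(s<40)&(abs(w[...,2]-62)<12))
        if zs==62: m=cv2.morphologyEx(m.astype(np.uint8),cv2.MORPH_CLOSE,np.ones((7,7)))if 0 else m
        m=comp(m,px); ctr,a,dim=fit(m,c,zs,n)
        print(pic,n,np.round(ctr,1),round(a,3),np.round(dim,1),m.sum(), "z",np.round(np.median(w[m][:,2]),1))
E
```

```text
strip cross [ 462.3 -140.8] 0.224 [53.5 53.5] 742 z 60.7
strip bar [457.2 -69.5] 0.086 [15.5 59.4] 681 z 60.7
strip square [449.6   1.7] 0.001 [33.2 33.5] 842 z 60.6
strip round [441.9  72.5] -0.703 [43.7 44.5] 1271 z 60.6
pads cross [ 466.2 -141.2] 0.112 [49.2 49.2] 899 z 60.8
pads bar [458.2 -69.8] 0.087 [15.6 59. ] 702 z 60.7
pads square [450.5   1.4] 0.005 [33.3 33.5] 834 z 60.8
pads round [442.8  72.7] 0.079 [44.  44.6] 1304 z 60.8
pads cross [ 623.  -258.4] 0.161 [49.5 49.5] 600 z 11.4
pads bar [638.2   6.5] 0.053 [15.8 59.2] 469 z 11.0
pads square [ 620.3 -135.1] 0.252 [33.5 33.8] 578 z 11.4
pads round [623.4 129.2] -0.723 [44.8 44.9] 818 z 11.2
```

```bash
cat > go.py <<'E'
from cell import env, claw, optics, job, readout
from meas import *
CUT={"cross":(466.2,-141.2,.112),"bar":(458.2,-69.8,.087),"square":(450.5,1.4,.005),"round":(442.8,72.7,.1)}
PAD={"cross":(623,-258.4,.161),"bar":(638.2,6.5,.053),"square":(620.3,-135.1,.252),"round":(623.4,129.2,.1)}
ZG=27.5
def pick(n):
    x,y,a=CUT[n]; q=down(a)
    env.movep([x,y,140],q); claw.command_gripper(.95 if n in("cross","round") else .75)
    if env.move_l([x,y,ZG],vel=120,until_force=8): print("CONTACT",readout.read_tcp_pos()); 
    claw.command_gripper(0.,70); print(n,"open",readout.read_opening(),"grip",readout.read_grasp_force(),readout.read_force(),readout.read_tcp_pos())
    env.move_l([x,y,ZG+25],vel=30); print("lifted",readout.read_opening(),readout.read_grasp_force(),readout.read_force())
    env.move_l([x,y,170],vel=200)
def place(n):
    x,y,a=PAD[n]; q=down(a)
    env.movep([x,y,150],q); env.move_l([x,y,ZG+12],vel=150)
    hit=env.move_l([x,y,ZG+2],vel=15,until_force=4); print("hit",hit,readout.read_tcp_pos(),readout.read_force(),readout.read_grasp_force())
    w=readout.read_opening(); claw.command_gripper(min(1,w+.15)); env.sleep(.2)
    env.move_l([x,y,150],vel=150); print(n,"t",readout.read_time_s())
E
python3 - <<'E'
from go import *
for n in CUT:
    for D in (CUT,PAD):
        x,y,a=D[n]; print(n,[np.round(env.inverse_kinematics([x,y,z],down(a)),2).tolist()[5] for z in (30,150)])
pick("bar")
E
```

```text
cross [-0.65, -0.65]
cross [-0.73, -0.73]
bar [-0.5, -0.5]
bar [-0.23, -0.23]
square [-0.27, -0.27]
square [-0.65, -0.65]
round [-0.2, -0.2]
round [-0.08, -0.08]
bar open 0.16039098479349614 grip 68.76198649406433 [ 0.20509751 -0.36294421  4.9393492 ] [458.79121198 -69.96636109  28.0956761 ]
lifted 0.15508079853131057 69.34911847114563 [ 1.37407965 -0.1065151  -2.7300359 ]
```

```bash
python3 - <<'E'
from go import *
cv2.imwrite("pics/side1.png",optics.camera("side")["img"])
place("bar")
cv2.imwrite("pics/side2.png",optics.camera("side")["img"]); cv2.imwrite("pics/w2.png",optics.camera("wrist")["img"])
E
python3 -c "
import cv2,numpy as np
a=cv2.imread('pics/side1.png')[60:360,130:530];b=cv2.imread('pics/side2.png')[60:360,130:530]
cv2.imwrite('pics/pair.png',np.hstack([a,b]))"
```

```text
hit True [638.49664114   6.57087929  32.15927437] [1.00700507 0.80748886 4.2586035 ] 70.22633671760559
bar t 11.9833
```

View pics/pair.png

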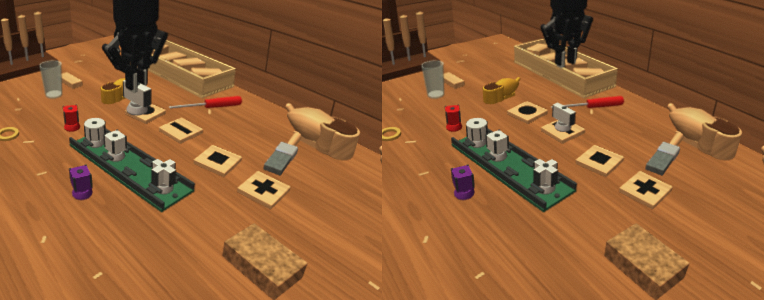

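The left half shows the bar held upright. The right half shows it standing on its pad at (563,120), and contact came at the expected height (32.16 against 32.1), so I'll go on with the rest.

```bash
python3 - <<'E'
from go import *
for n in ["square","cross","round"]:
    pick(n)
    if readout.read_grasp_force()<20: print("LOST",n); break
    place(n)
q=down(np.pi/2)
env.movep([540,-64,330],q)
T=np.eye(4); T[:3,:3]=rot(readout.read_ee_rot()); T[:3,3]=readout.read_tcp_pos()
c=optics.camera("wrist"); c["T"]=T@np.array(c["hand_eye"]); pickle.dump(c,open("d2.pkl","wb"))
cv2.imwrite("pics/w3.png",c["img"]); cv2.imwrite("pics/s3.png",optics.camera("scene")["img"])
E
```

```text
square open 0.37718442934274243 grip 69.68917965888977 [-1.19399463  0.22667248  7.14680486] [451.27751662   1.24762002  28.56180573]
lifted 0.3752603911635978 70.96680521965027 [-0.50125555  0.1644562  -1.82584025]
hit True [ 620.48345056 -135.22276802   32.63284206] [-0.73306732  0.4270841   3.467824  ] 71.71231985092163
square t 20.2167
cross open 0.5356445791773167 grip 70.46626925468445 [-1.1761177   1.68563353  7.42919926] [ 466.87073158 -141.52204119   28.6528294 ]
lifted 0.5317360281658443 75.87928175926208 [-0.19317709 -0.01134853 -0.94624367]
hit True [ 623.23536937 -258.5014484    32.80652474] [0.62455757 0.18529956 4.8410486 ] 76.57421350479126
cross t 28.2
round open 0.49825747578434465 grip 69.50746893882751 [-2.87469189  0.26351662  9.929255  ] [443.40844029  72.64845442  28.65394997]
lifted 0.492476471818883 73.08417320251465 [ 0.24550228 -0.16756237 -1.93693715]
hit True [623.62633881 129.24278486  32.83263996] [-0.52064447  0.06373037  3.99158543] 73.81144165992737
round t 36.825
```

View pics/w3.png

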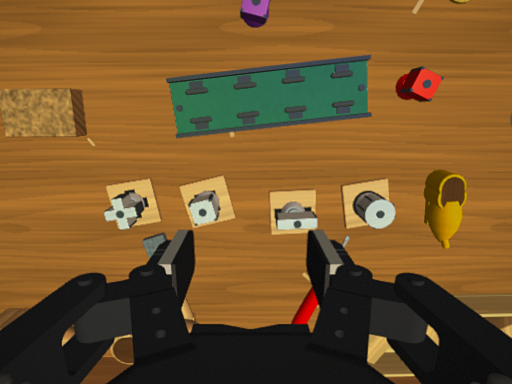

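View pics/s3.png

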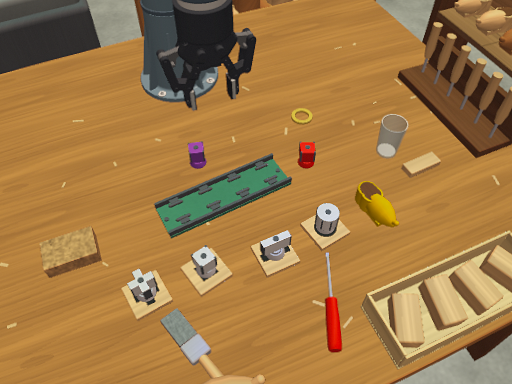

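All four stand on their pads, with tops in the wrist view at (123,213), (203,211), (297,224) and (379,213). The clog hasn't moved. Next I'll check the placed poses numerically.

```bash
python3 - <<'E'
from go import *
c=pickle.load(open("d2.pkl","rb")); g=cv2.cvtColor(c["img"],cv2.COLOR_BGR2GRAY); s=c["img"].max(2).astype(int)-c["img"].min(2); w=cloud(c,c["T"])
for n,px in zip(N,[(123,213),(297,224),(203,211),(379,213)]):
    m=comp((g>130)&(s<40)&(abs(w[...,2]-66)<12),px); ctr,a,dim=fit(m,c,66,n)
    print(n,np.round(ctr-PAD[n][:2],1),round(a-PAD[n][2],3),np.round(dim,1),np.median(w[m][:,2]))
E
```

```text
cross [-1.7  1.2] 0.006 [48.6 48.6] 64.62962342877893
bar [-1.7 -0.4] -0.004 [15.5 60. ] 64.44245206206475
square [-2.3  1. ] 0.027 [33.5 33.7] 64.52396085822204
round [-1.8 -0.4] -0.812 [43.8 44.3] 64.47640408608032
```

```bash
python3 - <<'E'
from go import *
print(job.finish_job())
E
```

```text
the job is handed in; nothing more can be done
None
```

All four cutters stand upright on their matching pads, about 2 mm off centre and within 0.03 rad of the outlines; the clog was not touched, and the job is handed in (no verdict was returned).

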